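# Uncouple the blow-off nozzle from the bench air outlet and park it

### The arm

A 6-joint arm with a two-finger parallel gripper is mounted at the origin on the work surface. World frame = base frame: x ahead of the robot, y to its left, z up, the work surface at z = 0. Lengths are in m, angles in rad, forces in N, time in s.
With the tool pointing down it reaches from about 0.425 to 0.925 m from the base axis. Payload 12.5 kg.
Tool frame: the origin (TCP) lies where the fingers leave the gripper's body, on its centre line; the fingertips stand 73 mm ahead of it and the grasp point (between the pads) lies 54 mm ahead of it; z points along the fingers, y is the direction in which the jaws open and shut (so a half turn about z gives the same grasp; the last joint's range is limited). The gripper opens to 85 mm and grips with 20 to 120 N. Pads are 22 mm wide; open, the fingers measure 114 mm over their backs; the gripper's body (76 mm by 85 mm) begins 54 mm behind the grasp point. The pads swing forward as they close: fully open they stand 13 mm farther back than shut.
Start: joints at [1.202, 0.491, 1.559, -0, 1.092, -0.106], TCP at [0.162, 0.604, 0.304] pointing down, gripper open.
Joint ranges: [-3.1, 3.1], [-0.84, 2.19], [0.05, 2.79], [-1.13, 4.28], [0.06, 2.93], [-2.69, 2.69]. Speed limits (rad/s): [2.22, 2.22, 2.79, 3.14, 3.14, 3.14].

### API

Orientations are given as a unit quaternion [w, x, y, z].
In Python, from bench import bot gives the robot as it stands.
- The arm moves only by the shell command python3 -m inch 'ROWS'. ROWS is JSON, a list of rows, each a list of 7 numbers: the shift along the world's x, y, z in units of 0.2 m (1.0 is 0.2 m), then the turn, a rotation vector about the world's x, y, z in units of pi/2 rad (1.0 is pi/2 rad), then the gripper's target within -1 to 1 (fully open at 1, half-way at 0, shut at -1). In form: [[x, y, z, wx, wy, wz, fingers], ...]. A call has 1 to 20 rows; each row is the pose to reach, as a shift and turn from the pose measured when the call began; what a row does not reach only later rows make up. A row lasts 1/12 s, in which the tool goes at most 41.7 mm and 7.16 degrees, less where a joint would pass 70% of its speed; a pose out of reach is approached as far as the arm can. A call with a number of a shift or a turn outside -1 to 1 is refused whole. A call with a gripper value outside its range is refused whole. The fingers move at their own pace and stop on an object; the grip force is fixed at half the most. Time passes only in rows, so rows that repeat a pose let the fingers close. It gives the time, the measured TCP pose, the force and the opening at its end, in the units of the state.
- bot.get_obs(): the state, without advancing time (a new reading comes with each control period).
- bot.get_image(name): name is "scene" or "top"; returns the picture (420x560x3 uint8, red, green, blue); there is no depth.
- bot.camera_params(name): a dict with "camera_matrix" (3x3 intrinsics, pixels), "k1" (the pictures are not rectified: a ray, as slopes to the right and down, at radius r is drawn at 1 + k1 r^2 times it, then the intrinsics apply), "origin" and "rotation" of the camera in the world. Camera axes: x right, y down, z forward; pixel columns grow to the right and rows downward; lengths in m; the calibration is good to about 2 mm. A picture is of the moment at which its call begins. camera_params takes no time and is no camera call.
- bot.sign_off(): hands the job in, once; it reports no verdict.
The state is a dict: "t": time; "joint_positions": joint angles; "qvel": joint speeds; "tau": joint torques, N m; "position": TCP position; "orientation": TCP orientation; "force": force on the tool from outside, world axes, zero at the start; "torque": the same for the moment, N m; "opening": finger opening in m.
Only numpy, scipy, OpenCV 4.12 (cv2) and the standard library are available. Lean on these libraries where they do the work, as an engineer would, in place of code of your own. Each camera call takes 0.05 s, during which the arm holds its last target. There are 200 camera calls.

### The job

Take the green-banded blow-off nozzle off the bench air outlet: push the sleeve of the quick coupling, by its blue ring, down against its spring until the nozzle pops up, then draw the nozzle straight out so that the sleeve snaps forward again. Park the nozzle fully home and upright in the green-ringed hole of the wooden rack and let go of it. Be gentle with the coupling, which stands on a soft rubber mount that must not be overloaded in either direction, do not drop the nozzle, and leave the two nozzles already in the rack where they are.

Things in the scene. Friction and masses are not known exactly. Their poses are not given: they have to be found in the camera images.
- manifold: Aluminium air-outlet block, 110 x 110 mm, 50 mm high, fixed to the bench; origin at the centre of its underside, z up. The coupling stands upright on its top, on the block's vertical axis: black rubber mount, steel core tube (26 mm diameter) and, around that, the sleeve.
- core_mouth (a point): Centre of the core tube's mouth, 94 mm above the bench. Around it the sleeve: steel skirt 40 mm in diameter, carrying a clamped blue push ring 52 mm outside, 34 mm inside, 16 mm tall. Its upper face, to be pressed with fingertips either side of (or beside) the nozzle, rests 98 to 110 mm above the bench: this differs from start to start and is not measured: find it by touch.
- sleeve (a joint): Sleeve travel in m: 0 = forward (up), 0.0075 = fully back (down, hard stop). Spring about 5 N at first, 8 N at the stop. The nozzle unlocks at 5.5 to 6.5 mm and an inner spring lifts it 6 mm. Let go now, the sleeve stays about 5 mm back, its lock rubbing on the nozzle (about 5 N), until the nozzle is drawn up 14 to 17 mm from its locked height; then it snaps to 0.
- mount (a joint): Vertical give of the coupling's rubber mount in m: about 0 unloaded, negative when pressed down, positive when pulled up. It yields 1 mm for every 10 N of push or pull on the coupling, and is overloaded beyond 0.0016 (16 N) either way.
- nozzle_center (a point): Middle of the grip barrel of the green-banded brass nozzle: 0.1 to 0.16 kg, round, z up its axis. From here: jet tip +23 mm, barrel (22 mm diameter) -11 to +15, flange (26 mm) -15 to -11, steel plug (18 mm, locking groove, chamfered foot) -51 to -15. Locked in the coupling it is 123 mm above the bench; popped up, 129. If pushed back down it locks again.
- rack: Plywood rack, 70 mm (x) by 200 mm (y), 50 mm high, fixed; origin at the centre of its underside. Three upright holes at y = -60, 0, +60 mm on its middle line, 20.5 mm in diameter, 42 mm deep; two hold other nozzles. A parked nozzle's flange lies on the rack's top, its nozzle_center 15 mm above it. Fingers placed across the rack's x direction clear the neighbours.
- ring_center (a point): Centre of the green ring (38 mm outside, 30 mm inside, 1.5 mm high) fixed around the mouth of the free hole, at the level of the rack's top, on the hole's axis.
- nozzle_b_center (a point): Middle of the grip barrel of the red-banded nozzle parked in the rack; same shape as the green-banded one. Leave alone.
- nozzle_c_center (a point): Middle of the grip barrel of the yellow-banded nozzle parked in the rack; same shape as the green-banded one. Leave alone.

How it is judged:
By the outcome, as a careful person would: the job done as asked, in the order asked, and still so for the second after the job is handed in, with the robot touching nothing.
It also fails if it takes over 58 s, if anything falls off the work surface, if the arm or the gripper's body presses on something with over 40 N, if the wrist force passes 120 N, or if a joint passes its speed limit or range.

## Working session

There is one attempt and no reset: what is moved stays moved. The work goes in short steps, Python scripts to look and compute and a shell command to move; the robot and the scene stay as the last step left them, time stands still between calls to the robot, and variables do not carry over. Pictures are saved under pics/ and viewed, about 8 in all and at most 12, crops included, and the job is handed in when it is done.

```bash
mkdir -p pics; ls; python3 - <<'E'
from bench import bot
import cv2,numpy as np
for n in("scene","top"):
    im=bot.get_image(n); cv2.imwrite(f"pics/{n}0.png",im[:,:,::-1])
    p=bot.camera_params(n); print(n,p)
print(bot.get_obs())
E
```

```text
pics
scene {'camera_matrix': array([[499.35705783,   0.        , 274.34877231],
       [  0.        , 499.35705783, 218.65804021],
       [  0.        ,   0.        ,   1.        ]]), 'k1': -0.10755005825030921, 'origin': array([ 1.03550231, -0.23711092,  0.60276358]), 'rotation': array([-0.34685275,  0.78892226,  0.46187593, -0.20967944])}
top {'camera_matrix': array([[450.04577577,   0.        , 278.20204034],
       [  0.        , 450.04577577, 209.55650545],
       [  0.        ,   0.        ,   1.        ]]), 'k1': -0.08240335902451879, 'origin': array([0.43756269, 0.05155512, 0.91216153]), 'rotation': array([-0.03535042,  0.71185282, -0.69879998,  0.06078239])}
{'t': 0.1, 'joint_positions': array([ 1.20240264e+00,  4.91487332e-01,  1.55939917e+00, -2.44475042e-05,
        1.09169521e+00, -1.05606372e-01]), 'qvel': array([-0.00156347, -0.00111083, -0.00030251, -0.0003692 ,  0.00292781,
       -0.00089701]), 'tau': array([ 1.90953440e-03, -6.19446015e+01, -2.62028986e+01, -1.27470125e-04,
        2.94174635e-03,  3.50066830e-05]), 'position': array([0.16229632, 0.60342389, 0.30338989]), 'orientation': array([-1.05568615e-04,  1.31010306e-01,  9.91380883e-01, -4.83255177e-04]), 'force': array([-0.03832177, -0.37403817,  0.78252608]), 'torque': array([-0.01189625,  0.00500204,  0.00861766]), 'opening': 0.08516678441399216}
```

View pics/scene0.png

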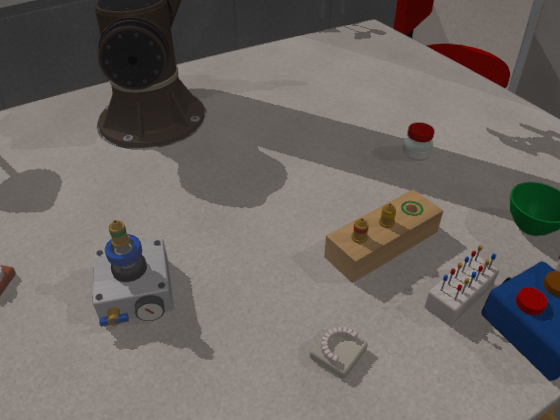

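View pics/top0.png

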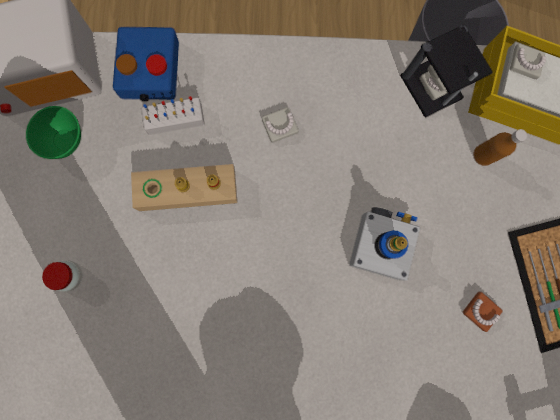

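```bash
cat > h.py <<'E'
import numpy as np,cv2
from scipy.spatial.transform import Rotation as R
from bench import bot
def ray(n,uv):
    p=bot.camera_params(n);K=p["camera_matrix"]
    d=np.array([[p["k1"],0,0,0,0]])
    x=cv2.undistortPoints(np.array([[uv]],float),K,d[0])[0,0]
    q=p["rotation"]; r=R.from_quat([q[1],q[2],q[3],q[0]]).apply([x[0],x[1],1])
    return p["origin"],r/np.linalg.norm(r)
def proj(n,P):
    p=bot.camera_params(n);q=p["rotation"]
    c=R.from_quat([q[1],q[2],q[3],q[0]]).inv().apply(np.array(P)-p["origin"])
    return cv2.projectPoints(c.reshape(1,1,3),np.zeros(3),np.zeros(3),p["camera_matrix"],np.array([p["k1"],0,0,0,0.]))[0].ravel()
def tri(a,b):
    (o1,d1),(o2,d2)=ray("scene",a),ray("top",b)
    s=np.linalg.lstsq(np.c_[d1,-d2],o2-o1,rcond=None)[0]
    A,B=o1+s[0]*d1,o2+s[1]*d2
    return (A+B)/2,np.linalg.norm(A-B)
def onz(n,uv,z):
    o,d=ray(n,uv);return o+d*(z-o[2])/d[2]
def blob(im,box,lo,hi):
    x0,y0,x1,y1=box;h=cv2.cvtColor(im[y0:y1,x0:x1],cv2.COLOR_RGB2HSV)
    m=cv2.inRange(h,lo,hi);k,l,s,c=cv2.connectedComponentsWithStats(m)
    i=1+np.argmax(s[1:,4]);ct=cv2.findContours((l==i).astype('u1'),cv2.RETR_EXTERNAL,cv2.CHAIN_APPROX_NONE)[0][0]
    return c[i]+[x0,y0],s[i],(np.array(cv2.fitEllipse(ct)[0])+[x0,y0] if len(ct)>5 else None)
E
python3 - <<'E'
from h import *
s=cv2.imread("pics/scene0.png")[:,:,::-1];t=cv2.imread("pics/top0.png")[:,:,::-1]
G=((45,90,40),(85,255,255));B=((105,120,50),(125,255,255))
gs=blob(s,(390,190,435,225),*G);gt=blob(t,(135,170,170,205),*G);print(gs,gt,tri(gs[2],gt[2]))
bs=blob(s,(95,225,155,275),*B);bt=blob(t,(370,225,412,262),*B);print(bs,bt,tri(bs[2],bt[2]))
a=cv2.resize(s[205:330,80:185],None,fx=4,fy=4,interpolation=2);b=cv2.resize(t[200:285,345:425],None,fx=5,fy=5,interpolation=2)
c=np.zeros((500,820,3),'u1');c[:,:420]=a;c[:425,420:820]=b
cv2.imwrite("pics/c1.png",c[:,:800,::-1])
E
```

```text
(array([411.13953488, 208.05813953]), array([11, 11, 22, 14, 86], dtype=int32), array([411.5531044, 207.8067894])) (array([151.72631579, 187.93684211]), array([ 8,  9, 19, 19, 95], dtype=int32), array([151.72193527, 187.86059189])) (array([0.59280813, 0.26701034, 0.05260174]), np.float64(9.242991447402696e-05))
(array([123.79525862, 252.8125    ]), array([ 10,   9,  36,  32, 464], dtype=int32), array([122.84410858, 248.83355522])) (array([390.26139818, 244.66869301]), array([  9,   5,  29,  28, 329], dtype=int32), array([393.21003723, 244.01946259])) (array([ 0.4901845 , -0.19054348,  0.09376469]), np.float64(0.00010655472197390394))
```

View pics/c1.png

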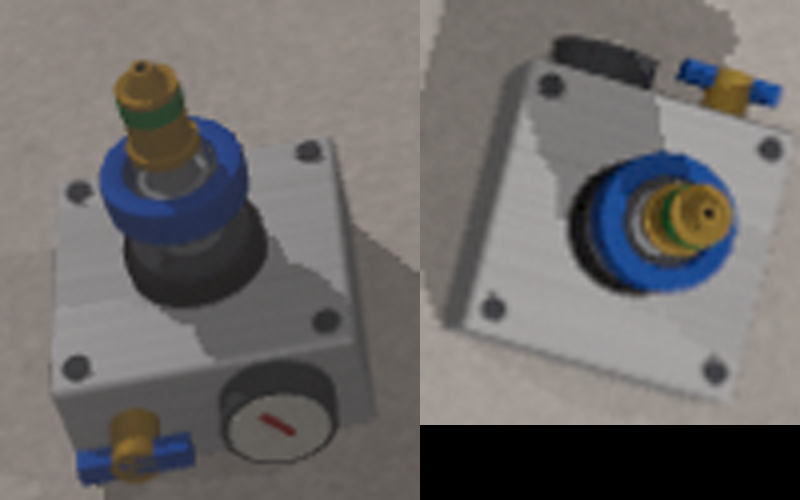

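```bash
python3 - <<'E'
from h import *
f=lambda x,y:(x/4+80-.4,y/4+205-.4)
g=lambda x,y:((x-420)/5+345-.4,y/5+200-.4)
print("tip",tri(f(140,67),g(708,212)))
S=[f(*a) for a in[(80,192),(308,150),(326,320),(77,367)]];T=[g(*a) for a in[(550,85),(770,149),(714,371),(493,309)]]
# correspondence by projecting
W=[onz("top",b,.05) for b in T]
for w in W:
    q=proj("scene",w);i=np.argmin([np.hypot(*(q-a)) for a in S]);print(w,q,S[i])
    
print("mean",np.mean(W,0), np.mean([onz("scene",a,.05) for a in S],0))
s=cv2.imread("pics/scene0.png");t=cv2.imread("pics/top0.png")
a=cv2.resize(s[185:280,315:450],None,fx=4,fy=4,interpolation=2)
b=cv2.resize(t[155:220,125:245],None,fx=4,fy=4,interpolation=2)
c=np.zeros((600,540,3),'u1');c[:340]=a[:340];c[340:,:480]=b
cv2.imwrite("pics/c2.png",c)
E
```

```text
tip (array([ 0.4904523 , -0.19045403,  0.14775306]), np.float64(4.778540751811844e-06))
[ 0.54585881 -0.15931478  0.05      ] [161.15687831 286.39563476] (161.1, 284.6)
[ 0.52230704 -0.24678628  0.05      ] [ 98.20442258 298.0194749 ] (98.85, 296.35)
[ 0.4357057  -0.22273737  0.05      ] [ 99.21551373 253.92091599] (99.6, 252.6)
[ 0.45851656 -0.13618476  0.05      ] [156.37425579 243.66249243] (156.6, 242.1)
mean [ 0.49059703 -0.1912558   0.05      ] [ 0.48769677 -0.18988628  0.05      ]
```

View pics/c2.png

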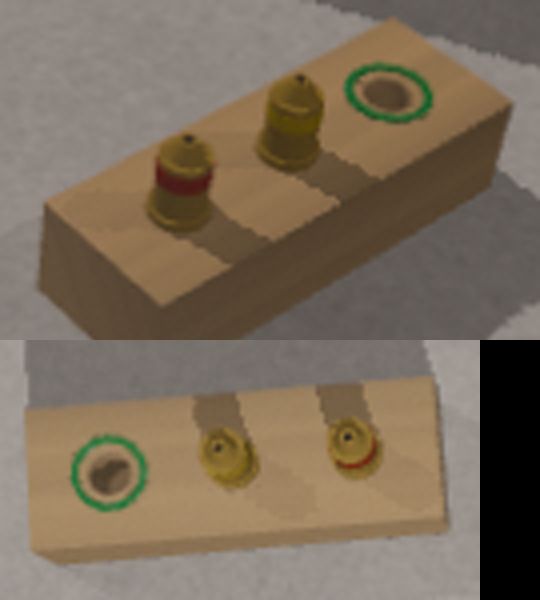

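```bash
python3 - <<'E'
from h import *
e=.4
y=tri((389.6,204.6),(179.1,181.6));r=tri((361.6,219.6),(211.4,178.6));print(y,r)
g=np.array([.5928,.2670])
for v in(y,r):
    d=g-v[0][:2];print(d,np.linalg.norm(d),np.degrees(np.arctan2(-d[0],d[1])))
E
python3 -m inch '[[1,-0.9,0,0,0,-0.08,1],[1,-0.9,0,0,0,-0.16,1],[1,-0.9,0,0,0,-0.24,1],[1,-0.9,0,0,0,-0.32,1],[1,-0.9,0,0,0,-0.4,1],[1,-0.9,0,0,0,-0.48,1],[1,-0.9,0,0,0,-0.56,1],[1,-0.9,0,0,0,-0.64,1]]'
```

```text
(array([0.59906948, 0.20766837, 0.08947605]), np.float64(0.0003369786879718677)) (array([0.60586541, 0.14781339, 0.08975528]), np.float64(3.221872667495472e-05))
[-0.00626948  0.05933163] 0.05966194997691426 6.0319725895811
[-0.01306541  0.11918661] 0.1199005981651544 6.2558681185552425
t: 0.77
position: [0.3651, 0.4208, 0.3032]
orientation: [-0.0, 0.594, 0.804, -0.001]
force: [0.1, -0.1, -0.3]
opening: 0.0853
```

```bash
python3 -m inch '[[0.5,-1,0,0,0,-0.06,0],[0.5,-1,0,0,0,-0.121,0],[0.5,-1,0,0,0,-0.121,-0.2],[0.5,-1,0,0,0,-0.121,-0.2],[0.5,-1,0,0,0,-0.121,-0.2]]'; python3 -m inch '[[0.13,-1,0,0,0,0,-0.2],[0.13,-1,0,0,0,0,-0.2],[0.13,-1,0,0,0,0,-0.2],[0.13,-1,0,0,0,0,-0.2],[0.13,-1,0,0,0,0,-0.2]]';python3 -m inch '[[0,-1,0,0,0,0,-0.2],[0,-1,0,0,0,0,-0.2],[0,-1,0,0,0,0,-0.2],[0,-1,0,0,0,0,-0.2],[0,-1,0,0,0,0,-0.2]]'
```

```text
t: 1.18
position: [0.4569, 0.2358, 0.3031]
orientation: [-0.0, 0.668, 0.744, -0.001]
force: [0.4, -0.1, -0.7]
opening: 0.0344
t: 1.6
position: [0.4827, 0.0335, 0.303]
orientation: [-0.0, 0.668, 0.744, -0.001]
force: [1.2, -0.2, -0.0]
opening: 0.0337
t: 2.02
position: [0.4822, -0.1691, 0.3029]
orientation: [-0.0, 0.668, 0.744, -0.001]
force: [-0.0, -0.3, -0.1]
opening: 0.0341
```

```bash
python3 -m inch '[[0.041,-0.108,0,0,0,0,-0.2],[0.041,-0.108,-0.2,0,0,0,-0.2],[0.041,-0.108,-0.35,0,0,0,-0.2],[0.041,-0.108,-0.35,0,0,0,-0.2],[0.041,-0.108,-0.35,0,0,0,-0.2],[0.041,-0.108,-0.35,0,0,0,-0.2]]'
python3 - <<'E'
from h import *
s=bot.get_image("scene")[:,:,::-1];t=bot.get_image("top")[:,:,::-1]
o=bot.get_obs();print(o["position"],o["force"])
q=o["position"]+[0,0,-.073];print(proj("scene",q),proj("top",q),proj("scene",[.4905,-.1907,.146]),proj("top",[.4905,-.1907,.146]))
a=cv2.resize(s[150:300,60:190],None,fx=3,fy=3,interpolation=2);b=cv2.resize(t[190:290,340:470],None,fx=3,fy=3,interpolation=2)
c=np.zeros((450,780,3),'u1');c[:,:390]=a;c[:300,390:]=b
cv2.imwrite("pics/c3.png",c)
E
```

```text
t: 2.52
position: [0.4909, -0.1907, 0.2342]
orientation: [0.0, 0.668, 0.744, -0.001]
force: [-0.7, 1.1, 0.3]
opening: 0.034
[ 0.49099873 -0.19060096  0.23464767] [ 0.1203525   0.43813134 -0.7659999 ]
[112.319853   214.04473244] [404.80042786 241.15290557] [114.72256751 222.37170994] [402.02780946 242.04020629]
```

View pics/c3.png

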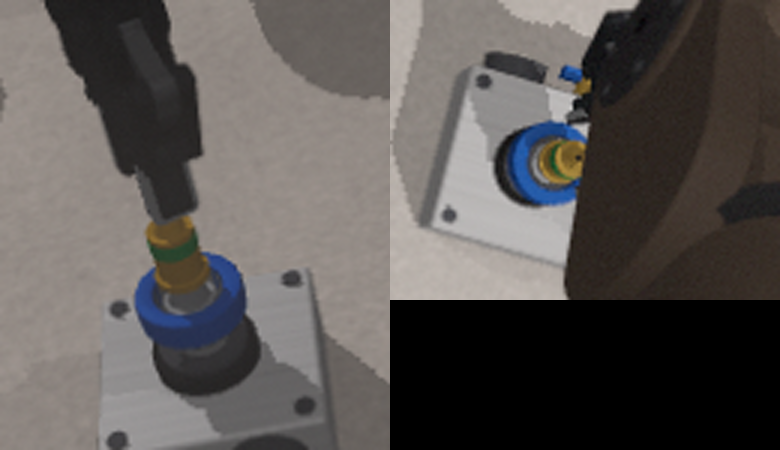

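```bash
python3 -m inch '[[0,0,-0.1,0,0,0,-0.2],[0,0,-0.2,0,0,0,-0.2],[0,0,-0.24,0,0,0,-0.2],[0,0,-0.24,0,0,0,-0.2],[0,0,-0.24,0,0,0,-0.2],[0,0,-0.24,0,0,0,-0.2]]'; python3 -m inch '[[0,0,-0.005,0,0,0,-0.2],[0,0,-0.01,0,0,0,-0.2],[0,0,-0.01,0,0,0,-0.2],[0,0,-0.01,0,0,0,-0.2]]'
```

```text
t: 3.12
position: [0.4914, -0.1908, 0.1879]
orientation: [0.002, 0.668, 0.744, -0.0]
force: [0.9, -0.5, 0.9]
opening: 0.0343
t: 3.45
position: [0.4915, -0.1908, 0.1861]
orientation: [0.002, 0.668, 0.744, -0.0]
force: [-0.2, 0.0, 0.4]
opening: 0.0341
```

```bash
for i in 1 2 3 4; do python3 -m inch '[[0,0,-0.006,0,0,0,-0.2],[0,0,-0.006,0,0,0,-0.2],[0,0,-0.006,0,0,0,-0.2]]'|egrep 'pos|force'; done
```

```text
position: [0.4914, -0.1908, 0.1849]
force: [-0.7, -0.1, -0.0]
position: [0.4914, -0.1907, 0.1835]
force: [-0.2, 0.4, -0.3]
position: [0.4914, -0.1907, 0.1823]
force: [0.5, -0.8, 1.1]
position: [0.4914, -0.1907, 0.181]
force: [-0.7, 0.5, -0.2]
```

```bash
python3 -m inch '[[0,0,-0.006,0,0,0,-0.2],[0,0,-0.006,0,0,0,-0.2],[0,0,-0.006,0,0,0,-0.2]]'|egrep 'pos|force'; python3 -m inch '[[0,0,-0.006,0,0,0,-0.2],[0,0,-0.006,0,0,0,-0.2],[0,0,-0.006,0,0,0,-0.2]]'|egrep 'pos|force';python3 -m inch '[[0,0,-0.006,0,0,0,-0.2],[0,0,-0.006,0,0,0,-0.2],[0,0,-0.006,0,0,0,-0.2]]'|egrep 'pos|force'; python3 -m inch '[[0,0,-0.006,0,0,0,-0.2],[0,0,-0.006,0,0,0,-0.2],[0,0,-0.006,0,0,0,-0.2]]'|egrep 'pos|force'
```

```text
position: [0.4913, -0.1907, 0.1797]
force: [0.5, -0.8, -0.0]
position: [0.4913, -0.1907, 0.1785]
force: [0.4, -0.0, 0.1]
position: [0.4913, -0.1907, 0.1772]
force: [-0.1, -0.3, 0.4]
position: [0.4913, -0.1907, 0.1759]
force: [-0.1, -0.4, -0.2]
```

```bash
python3 -m inch '[[0,0,-0.005,0,0,0,-0.2],[0,0,-0.005,0,0,0,-0.2],[0,0,-0.005,0,0,0,-0.2]]'|egrep 'pos|force'; python3 -m inch '[[0,0,-0.005,0,0,0,-0.2],[0,0,-0.005,0,0,0,-0.2],[0,0,-0.005,0,0,0,-0.2]]'|egrep 'pos|force';python3 -m inch '[[0,0,-0.005,0,0,0,-0.2],[0,0,-0.005,0,0,0,-0.2],[0,0,-0.005,0,0,0,-0.2]]'|egrep 'pos|force'; python3 -m inch '[[0,0,-0.005,0,0,0,-0.2],[0,0,-0.005,0,0,0,-0.2],[0,0,-0.005,0,0,0,-0.2]]'|egrep 'pos|force'
```

```text
position: [0.4913, -0.1907, 0.1748]
force: [-0.1, -0.5, -0.5]
position: [0.4913, -0.1907, 0.1738]
force: [-0.2, -0.1, 0.5]
position: [0.4912, -0.1907, 0.1727]
force: [0.1, 0.7, 0.3]
position: [0.4912, -0.1906, 0.1717]
force: [0.2, 0.4, -0.2]
```

```bash
python3 -m inch '[[0,0,-0.005,0,0,0,-0.2],[0,0,-0.005,0,0,0,-0.2],[0,0,-0.005,0,0,0,-0.2]]'|egrep 'pos|force'; python3 -m inch '[[0,0,-0.005,0,0,0,-0.2],[0,0,-0.005,0,0,0,-0.2],[0,0,-0.005,0,0,0,-0.2]]'|egrep 'pos|force';python3 -m inch '[[0,0,-0.005,0,0,0,-0.2],[0,0,-0.005,0,0,0,-0.2],[0,0,-0.005,0,0,0,-0.2]]'|egrep 'pos|force'
python3 - <<'E'
from h import *
s=bot.get_image("scene")[:,:,::-1]
a=cv2.resize(s[150:300,60:190],None,fx=4,fy=4,interpolation=2)
cv2.imwrite("pics/c4.png",a)
E
```

```text
position: [0.4913, -0.1907, 0.1707]
force: [-0.7, -0.5, 1.0]
position: [0.4913, -0.1907, 0.1699]
force: [-0.5, 0.2, 5.5]
position: [0.4913, -0.1907, 0.1692]
force: [-0.9, 1.5, 6.0]
```

View pics/c4.png

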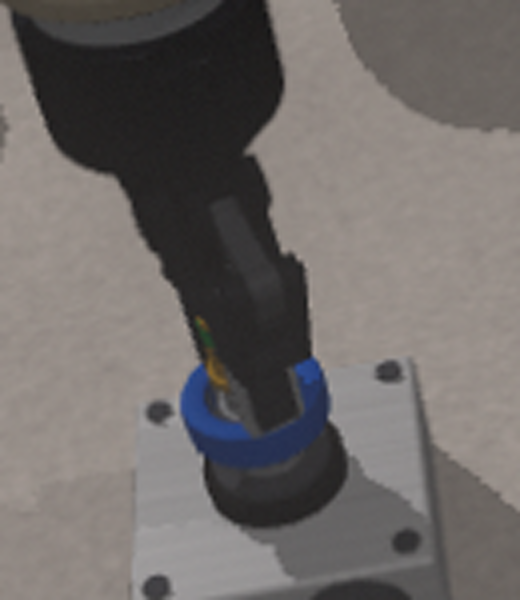

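```bash
python3 -m inch '[[0,0,-0.005,0,0,0,-0.2],[0,0,-0.01,0,0,0,-0.2],[0,0,-0.015,0,0,0,-0.2],[0,0,-0.02,0,0,0,-0.2],[0,0,-0.02,0,0,0,-0.2],[0,0,-0.02,0,0,0,-0.2]]'|egrep 'pos|force'; python3 -m inch '[[0,0,-0.005,0,0,0,-0.2],[0,0,-0.005,0,0,0,-0.2],[0,0,-0.005,0,0,0,-0.2]]'|egrep 'pos|force'
```

```text
position: [0.4913, -0.1907, 0.1655]
force: [-2.3, 1.0, 6.6]
position: [0.4912, -0.1907, 0.1649]
force: [-1.2, 0.9, 6.3]
```

```bash
python3 -m inch '[[0,0,-0.006,0,0,0,-0.2],[0,0,-0.006,0,0,0,-0.2],[0,0,-0.006,0,0,0,-0.2]]'|egrep 'pos|force'; python3 -m inch '[[0,0,-0.005,0,0,0,-0.2],[0,0,-0.005,0,0,0,-0.2],[0,0,-0.005,0,0,0,-0.2]]'|egrep 'pos|force'
python3 - <<'E'
from h import *
s=bot.get_image("scene")[:,:,::-1]
a=cv2.resize(s[150:300,60:190],None,fx=4,fy=4,interpolation=2)
cv2.imwrite("pics/c5.png",a)
for i in range(3):bot.get_image("scene");print(bot.get_obs()["force"],bot.get_obs()["position"])
E
```

```text
position: [0.4913, -0.1907, 0.1641]
force: [-1.3, 1.1, 7.8]
position: [0.4912, -0.1906, 0.1634]
force: [-0.9, -0.1, 5.2]
[-0.52265203  1.75377135  6.31593817] [ 0.49119763 -0.19063931  0.16338721]
[-1.99325622  1.27912105  5.86242939] [ 0.49121158 -0.19064434  0.16336765]
[-1.35388451  1.2496117   5.46421977] [ 0.4912047  -0.19063133  0.16336473]
```

View pics/c5.png

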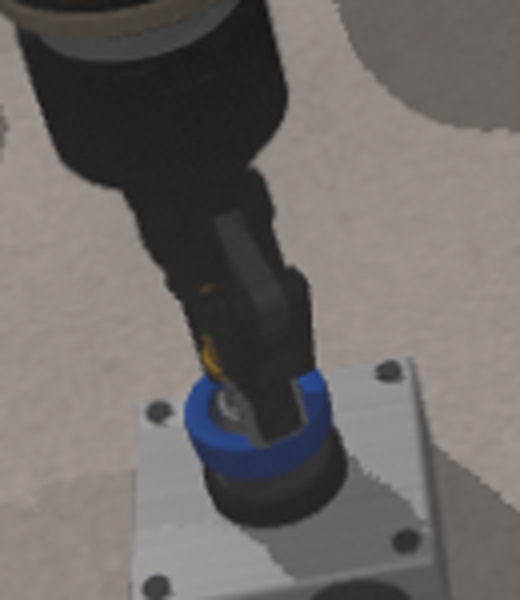

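```bash
python3 -m inch '[[0,0,0.03,0,0,0,-0.2],[0,0,0.06,0,0,0,-0.2],[0,0,0.1,0,0,0,-0.2],[0,0,0.143,0,0,0,-0.2],[0,0,0.143,0,0,0,-0.2],[0,0,0.143,0,0,0,-0.2],[0,0,0.143,0,0,0,-0.2]]'
python3 - <<'E'
from h import *
s=bot.get_image("scene")[:,:,::-1]
print(blob(s[:,:,::-1],(95,225,155,275),(105,120,50),(125,255,255)))
a=cv2.resize(s[150:300,60:190],None,fx=4,fy=4,interpolation=2)
cv2.imwrite("pics/c6.png",a)
E
```

```text
t: 9.28
position: [0.4911, -0.1906, 0.192]
orientation: [0.002, 0.668, 0.744, -0.0]
force: [-0.4, 0.2, -0.5]
opening: 0.0339
(array([124.45454545, 256.01239669]), array([ 11,  13,  36,  30, 484], dtype=int32), array([123.78069878, 252.0241394 ]))
```

View pics/c6.png

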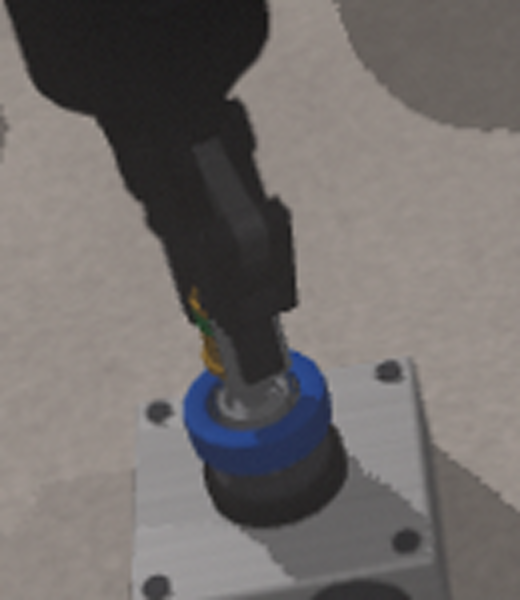

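```bash
python3 -m inch '[[0,0,0,0,0,0,-0.4],[0,0,0,0,0,0,-0.5],[0,0,0,0,0,0,-0.6],[0,0,0,0,0,0,-1],[0,0,0,0,0,0,-1],[0,0,0,0,0,0,-1],[0,0,0,0,0,0,-1]]'
python3 -m inch '[[0,0,0.005,0,0,0,-1],[0,0,0.01,0,0,0,-1],[0,0,0.015,0,0,0,-1],[0,0,0.015,0,0,0,-1]]'
```

```text
t: 9.92
position: [0.4906, -0.1905, 0.1916]
orientation: [0.001, 0.668, 0.744, -0.001]
force: [-4.9, -1.2, 0.5]
opening: 0.0201
t: 10.25
position: [0.4906, -0.1904, 0.1944]
orientation: [0.001, 0.668, 0.744, -0.001]
force: [-2.4, 0.3, -6.6]
opening: 0.0202
```

```bash
python3 -m inch '[[0,0,0.005,0,0,0,-1],[0,0,0.01,0,0,0,-1],[0,0,0.015,0,0,0,-1],[0,0,0.02,0,0,0,-1],[0,0,0.025,0,0,0,-1],[0,0,0.025,0,0,0,-1]]'
python3 -m inch '[[0,0,0.005,0,0,0,-1],[0,0,0.01,0,0,0,-1],[0,0,0.015,0,0,0,-1],[0,0,0.02,0,0,0,-1],[0,0,0.025,0,0,0,-1],[0,0,0.03,0,0,0,-1],[0,0,0.03,0,0,0,-1]]'
python3 -m inch '[[0,0,0.007,0,0,0,-1],[0,0,0.014,0,0,0,-1],[0,0,0.021,0,0,0,-1],[0,0,0.028,0,0,0,-1],[0,0,0.035,0,0,0,-1],[0,0,0.035,0,0,0,-1]]'
```

```text
t: 10.75
position: [0.4906, -0.1904, 0.1996]
orientation: [0.001, 0.668, 0.744, -0.001]
force: [-2.0, 0.6, -5.4]
opening: 0.0198
t: 11.33
position: [0.4907, -0.1904, 0.2059]
orientation: [0.001, 0.668, 0.744, -0.001]
force: [0.2, -0.1, -1.3]
opening: 0.0199
t: 11.83
position: [0.4908, -0.1905, 0.2132]
orientation: [0.001, 0.668, 0.744, -0.001]
force: [0.5, -0.5, -1.2]
opening: 0.0204
```

```bash
python3 -m inch '[[0,0,0.1,0,0,0,-1],[0,0,0.2,0,0,0,-1],[0,0,0.3,0,0,0,-1],[0,0,0.3,0,0,0,-1],[0,0,0.3,0,0,0,-1]]'
python3 - <<'E'
from h import *
s=bot.get_image("scene")
print(blob(s,(95,225,155,275),(105,120,50),(125,255,255)))
E
python3 -m inch '[[0.12,0.1,0,0,0,0,-1],[0.2,0.3,0,0,0,0,-1],[0.22,0.5,0,0,0,0,-1],[0.22,0.7,0,0,0,0,-1],[0.22,0.85,0,0,0,0,-1],[0.22,0.95,0,0,0,0,-1],[0.22,1,0,0,0,0,-1]]'
python3 -m inch '[[0.05,0.15,0,0,0,0,-1],[0.1,0.35,0,0,0,0,-1],[0.15,0.55,0,0,0,0,-1],[0.2,0.75,0,0,0,0,-1],[0.25,0.9,0,0,0,0,-1],[0.29,1,0,0,0,0,-1],[0.29,1,0,0,0,0,-1]]'
```

```text
t: 12.25
position: [0.4909, -0.1905, 0.2737]
orientation: [0.002, 0.668, 0.744, -0.0]
force: [-0.2, 0.0, -2.0]
opening: 0.0204
(array([123.18484288, 250.38817006]), array([ 10,   9,  36,  32, 541], dtype=int32), array([122.77132416, 249.09290123]))
t: 12.88
position: [0.534, 0.0121, 0.2715]
orientation: [0.0, 0.667, 0.745, -0.001]
force: [-1.2, -0.6, -0.8]
opening: 0.0206
t: 13.47
position: [0.5929, 0.2149, 0.27]
orientation: [0.0, 0.666, 0.746, -0.001]
force: [0.4, 0.8, -0.2]
opening: 0.0201
```

```bash
python3 -m inch '[[0,0.13,0,0,0,0,-1],[0,0.26,0,0,0,0,-1],[0,0.26,0,0,0,0,-1],[0,0.26,-0.15,0,0,0,-1],[0,0.26,-0.3,0,0,0,-1],[0,0.26,-0.4,0,0,0,-1],[0,0.26,-0.4,0,0,0,-1],[0,0.26,-0.4,0,0,0,-1]]'
python3 - <<'E'
from h import *
s=bot.get_image("scene")[:,:,::-1];t=bot.get_image("top")[:,:,::-1]
o=bot.get_obs();p=o["position"];print(p,o["force"])
for d in(-.063+.0,-.063-.015,-.063-.051):print(d,proj("scene",p+[0,0,d]),proj("top",p+[0,0,d]))
a=cv2.resize(s[150:270,360:470],None,fx=4,fy=4,interpolation=2);b=cv2.resize(t[145:235,120:205],None,fx=4,fy=4,interpolation=2)
c=np.zeros((480,780,3),'u1');c[:,:440]=a;c[:360,440:]=b
cv2.imwrite("pics/c7.png",c)
E
```

```text
t: 14.13
position: [0.593, 0.2658, 0.189]
orientation: [-0.001, 0.666, 0.746, -0.003]
force: [0.0, -0.2, -0.6]
opening: 0.0204
[0.59356076 0.26637302 0.19117248] [ 0.08561511  0.0466648  -0.07020652]
-0.063 [419.62042026 172.25515771] [141.8690101  179.63303419]
-0.078 [417.94938272 179.7370518 ] [144.03695583 181.30251687]
-0.11399999999999999 [414.07196583 196.9758567 ] [148.93516528 185.07269931]
```

View pics/c7.png

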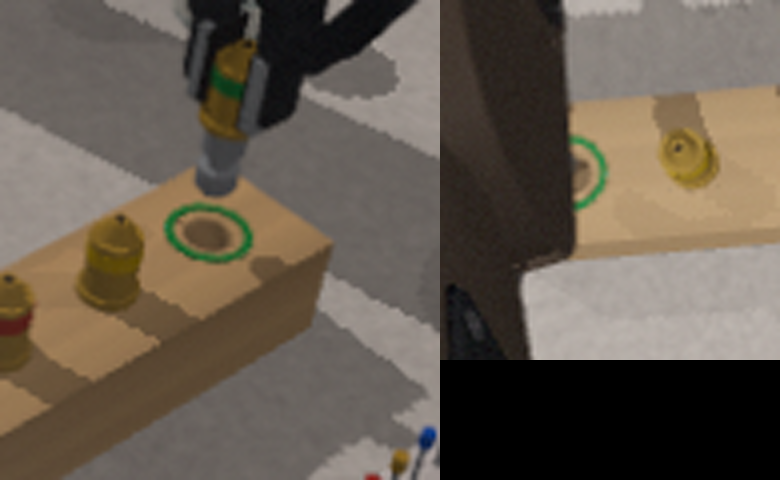

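```bash
python3 -m inch '[[-0.003,0.003,-0.03,0,0,0,-1],[-0.003,0.003,-0.06,0,0,0,-1],[-0.003,0.003,-0.09,0,0,0,-1],[-0.003,0.003,-0.1,0,0,0,-1],[-0.003,0.003,-0.1,0,0,0,-1],[-0.003,0.003,-0.1,0,0,0,-1]]'; python3 -m inch '[[0,0,-0.01,0,0,0,-1],[0,0,-0.02,0,0,0,-1],[0,0,-0.03,0,0,0,-1],[0,0,-0.03,0,0,0,-1],[0,0,-0.03,0,0,0,-1]]'
```

```text
t: 14.73
position: [0.593, 0.267, 0.1711]
orientation: [0.0, 0.666, 0.746, -0.001]
force: [0.7, 0.2, -0.9]
opening: 0.02
t: 15.15
position: [0.5929, 0.267, 0.1649]
orientation: [0.0, 0.666, 0.746, -0.001]
force: [0.4, -0.2, -0.5]
opening: 0.0204
```

```bash
python3 -m inch '[[0,0,-0.01,0,0,0,-1],[0,0,-0.02,0,0,0,-1],[0,0,-0.02,0,0,0,-1]]'|egrep 'pos|force';python3 -m inch '[[0,0,-0.01,0,0,0,-1],[0,0,-0.015,0,0,0,-1],[0,0,-0.015,0,0,0,-1]]'|egrep 'pos|force'; python3 -m inch '[[0,0,-0.01,0,0,0,-1],[0,0,-0.015,0,0,0,-1],[0,0,-0.015,0,0,0,-1]]'|egrep 'pos|force'
```

```text
position: [0.5928, 0.2669, 0.1605]
force: [-0.4, 0.8, -1.3]
position: [0.5927, 0.2669, 0.1572]
force: [0.3, 0.6, -0.4]
position: [0.5927, 0.2669, 0.1539]
force: [0.6, 0.4, -1.3]
```

```bash
python3 -m inch '[[0,0,-0.02,0,0,0,-1],[0,0,-0.04,0,0,0,-1],[0,0,-0.06,0,0,0,-1],[0,0,-0.06,0,0,0,-1]]'|egrep 'pos|force';python3 -m inch '[[0,0,-0.02,0,0,0,-1],[0,0,-0.04,0,0,0,-1],[0,0,-0.045,0,0,0,-1],[0,0,-0.045,0,0,0,-1]]'|egrep 'pos|force'; python3 -m inch '[[0,0,-0.008,0,0,0,-1],[0,0,-0.008,0,0,0,-1],[0,0,-0.008,0,0,0,-1]]'|egrep 'pos|force'
```

```text
position: [0.5926, 0.2669, 0.1409]
force: [1.0, 1.0, -1.9]
position: [0.5926, 0.2669, 0.1315]
force: [0.4, 0.6, -1.9]
position: [0.5926, 0.2669, 0.1298]
force: [1.1, 0.8, -1.9]
```

```bash
python3 -m inch '[[0,0,-0.005,0,0,0,-1],[0,0,-0.005,0,0,0,-1],[0,0,-0.005,0,0,0,-1]]'|egrep 'pos|force';python3 -m inch '[[0,0,-0.005,0,0,0,-1],[0,0,-0.005,0,0,0,-1],[0,0,-0.005,0,0,0,-1]]'|egrep 'pos|force'; python3 -m inch '[[0,0,-0.005,0,0,0,-1],[0,0,-0.005,0,0,0,-1],[0,0,-0.005,0,0,0,-1]]'|egrep 'pos|force'
```

```text
position: [0.5926, 0.2669, 0.1289]
force: [1.0, 0.5, -1.7]
position: [0.5926, 0.2669, 0.128]
force: [0.4, 0.1, 1.2]
position: [0.5926, 0.2669, 0.1279]
force: [-2.9, -0.7, 9.4]
```

```bash
python3 -m inch '[[0,0,0,0,0,0,-0.3],[0,0,0,0,0,0,0],[0,0,0,0,0,0,0],[0,0,0,0,0,0,0],[0,0,0,0,0,0,0]]'; python3 -m inch '[[0,0,0.05,0,0,0,0],[0,0,0.15,0,0,0,0],[0,0,0.3,0,0,0,0],[0,0,0.5,0,0,0,0],[0,0,0.6,0,0,0,0],[0,0,0.6,0,0,0,0]]';python3 -m inch '[[0,-0.2,0.2,0,0,0,0],[-0.3,-0.4,0.2,0,0,0,0],[-0.4,-0.6,0.2,0,0,0,0],[-0.5,-0.8,0.2,0,0,0,0],[-0.5,-1,0.2,0,0,0,0],[-0.5,-1,0.2,0,0,0,0],[-0.5,-1,0.2,0,0,0,0]]'
python3 - <<'E'
from h import *
s=bot.get_image("scene")[:,:,::-1];t=bot.get_image("top")[:,:,::-1]
a=cv2.resize(s[180:300,315:450],None,fx=3,fy=3,interpolation=2);b=cv2.resize(t[145:225,120:245],None,fx=3,fy=3,interpolation=2)
a2=cv2.resize(s[200:290,80:200],None,fx=3,fy=3,interpolation=2)
c=np.zeros((600,800,3),'u1');c[:360,:405]=a;c[:240,410:785]=b;c[300:570,420:780]=a2
cv2.imwrite("pics/c8.png",c)
E
```

```text
t: 17.98
position: [0.5926, 0.2669, 0.1277]
orientation: [-0.0, 0.666, 0.746, -0.002]
force: [-0.5, 0.3, -0.2]
opening: 0.0425
t: 18.48
position: [0.5937, 0.2673, 0.2536]
orientation: [0.002, 0.666, 0.746, 0.002]
force: [0.4, 0.2, 1.5]
opening: 0.0425
t: 19.07
position: [0.4918, 0.0631, 0.2941]
orientation: [0.002, 0.667, 0.745, 0.001]
force: [0.7, 0.3, 0.5]
opening: 0.0423
```

View pics/c8.png

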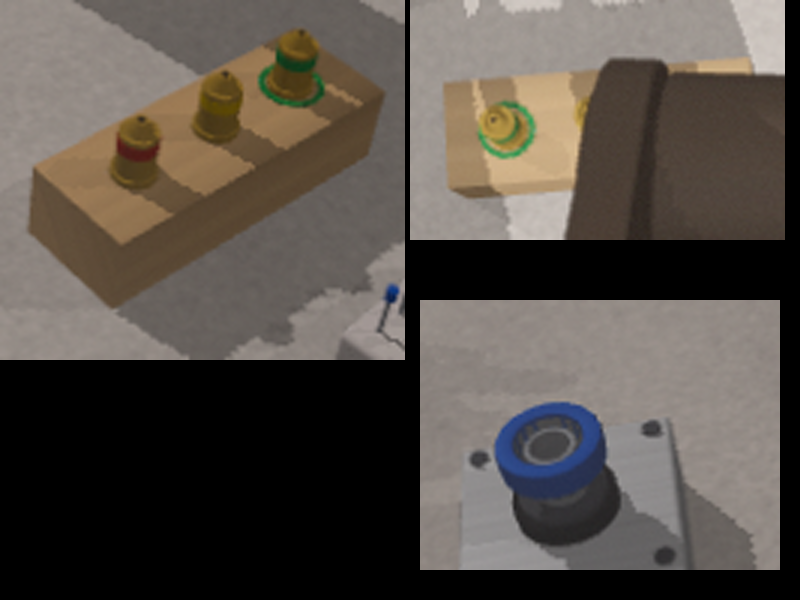

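The picture shows the green nozzle seated upright in the ringed hole (crop 295,65), level with its neighbours, which haven't moved. The coupling is empty and its sleeve is forward (crop 550,450). I'm handing in.

```bash
python3 -c "
from bench import bot
print(bot.sign_off())"
```

```text
the job is handed in; nothing more can be done
None
```

The green-banded nozzle is off the coupling and parked upright in the green-ringed hole. I let go of it and handed the job in at about 19 s of the 58 s allowed.

- **Unlocking:** I found the blue ring by touch at TCP height 0.1705 m. I pressed it about 7 mm further down, with at most about 8 N in any end-of-move reading against the 16 N limit. The force then dropped and the picture showed the nozzle popped up and the sleeve still back.
- **Drawing out:** I pulled straight up with about 5–7 N until the sleeve snapped forward. The blue ring was back at its starting pixel position to within 0.3 px.
- **Parking:** The plug went into the hole with no resistance. The flange met the rack top at TCP 0.128 m (expected 0.1275), with 9.4 N of contact.
- **Last checks:** The final scene picture shows the green nozzle upright at the same height as its neighbours, the red and yellow nozzles where they were, the coupling empty and the sleeve forward. The arm blocked part of the rack in the top view, so the neighbours were checked by eye in the scene view only.
- **Disagreements:**
  - The gripper opening read 20 mm on the 22 mm barrel, but the nozzle did not slip.
  - Camera heights came out about 1–2 mm high against the text.
- **Rule slip:** The first four small downward steps, in free air before contact, ran from a shell loop around a typed row. I typed every later move individually.

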